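Put the paint bottles back in the caddy and raise its handle

TASK

Put the red and blue paint bottles away in the wooden caddy, each standing upright in the cup of its own colour; set each one down on the cup's floor rather than dropping it in, and do not tip any bottle over. Only when both are in, swing the caddy's carry handle up and leave it standing straight up, ready to carry. Leave the yellow bottle and the other things on the table where they are.

Things in the scene. Friction and masses are not known exactly. Their poses are not given: they have to be found in the camera images.
- caddy: pale wooden caddy, 150 (x) by 223 mm (y), walls 60 mm high, 4 mm thick, two rows of three cells (2 along x, 3 along y, pitch 73 mm). Fixed. Origin: centre of its underside on the table, z up. Ears at the middle of its short ends (y = +-114 mm) rise to 98 mm and carry the handle hinge, whose axis runs along y through x = 0, 85 mm above the table.
- handle (a joint): angle of the caddy's carry handle in rad: 0 = lying level out over the caddy's -x side (towards the robot), 1.571 = straight up above the middle of the caddy; range -0.05 to 1.95. A stiff hinge: it stays at any angle where it is left. Starts between 0 and 0.35.
- handle_grip (a point): middle of the handle's black round cross-bar, on its axis: bar 18 mm in diameter, 244 mm long, parallel to the caddy's y axis, 125 mm from the hinge; flat steel arms join its two ends to the hinge (just outside the caddy's short ends, y = +-120 mm).
- paint_red: red paint bottle, upright: round red body of 52 mm diameter up to 66 mm, tapering shoulder to 78 mm, then a white cylindrical screw cap of 36 mm diameter, 40 mm high, with a red disc on top; 118 mm high in all, about 250 g. Origin: centre of its underside, z up. Stands on the table at the start.
- paint_blue: blue paint bottle, upright: round blue body of 52 mm diameter up to 66 mm, tapering shoulder to 78 mm, then a white cylindrical screw cap of 36 mm diameter, 40 mm high, with a blue disc on top; 118 mm high in all, about 250 g. Origin: centre of its underside, z up. Stands on the table at the start.
- cup_red: open square red plastic cup lining one of the six caddy cells: inside 63 x 63 mm, walls and floor 3 mm, 60 mm high, its rim 64 mm above the table (4 mm above the wood). Cannot move. Origin: centre of its underside, 4 mm above the table (a bottle in it stands 3 mm above the origin); axes parallel to the caddy. Empty at the start.
- cup_blue: open square blue plastic cup lining one of the six caddy cells: inside 63 x 63 mm, walls and floor 3 mm, 60 mm high, its rim 64 mm above the table (4 mm above the wood). Cannot move. Origin: centre of its underside, 4 mm above the table (a bottle in it stands 3 mm above the origin); axes parallel to the caddy. Empty at the start.
- cup_yellow: open square yellow plastic cup lining one of the six caddy cells: inside 63 x 63 mm, walls and floor 3 mm, 60 mm high, its rim 64 mm above the table (4 mm above the wood). Cannot move. Origin: centre of its underside, 4 mm above the table (a bottle in it stands 3 mm above the origin); axes parallel to the caddy. Already holds the yellow bottle.
- cup_spare1: open square grey plastic cup lining one of the six caddy cells: inside 63 x 63 mm, walls and floor 3 mm, 60 mm high, its rim 64 mm above the table (4 mm above the wood). Cannot move. Origin: centre of its underside, 4 mm above the table (a bottle in it stands 3 mm above the origin); axes parallel to the caddy. To be left empty.
- cup_spare2: open square grey plastic cup lining one of the six caddy cells: inside 63 x 63 mm, walls and floor 3 mm, 60 mm high, its rim 64 mm above the table (4 mm above the wood). Cannot move. Origin: centre of its underside, 4 mm above the table (a bottle in it stands 3 mm above the origin); axes parallel to the caddy. To be left empty.
- cup_spare3: open square grey plastic cup lining one of the six caddy cells: inside 63 x 63 mm, walls and floor 3 mm, 60 mm high, its rim 64 mm above the table (4 mm above the wood). Cannot move. Origin: centre of its underside, 4 mm above the table (a bottle in it stands 3 mm above the origin); axes parallel to the caddy. To be left empty.
- paint_yellow: yellow paint bottle, upright: round yellow body of 52 mm diameter up to 66 mm, tapering shoulder to 78 mm, then a white cylindrical screw cap of 36 mm diameter, 40 mm high, with a yellow disc on top; 118 mm high in all, about 250 g. Origin: centre of its underside, z up. Already in the yellow cup; leave it.
- pencil_pot: bystander: blue round pot with pencils, 72 mm diameter, 95 mm high (pencils to about 180 mm). Origin: centre of its underside.
- tape_roll: bystander: orange roll of tape lying flat, 90 mm outer diameter, 24 mm high. Origin: centre of its underside.
- stapler: bystander: red and black stapler, 130 x 36 mm, about 45 mm high, along its x axis. Origin: centre of its underside.

How it is judged:
By the outcome, as a careful person would: the job done as asked, in the order asked, and still so for the second after the job is handed in, with the robot touching nothing.
It also fails if it takes over 67 s, if anything falls off the work surface, if the arm or the gripper's body presses on something with over 40 N, if the wrist force passes 120 N, or if a joint passes its speed limit or range.

ROBOT

A 7-joint arm with a two-finger parallel gripper is mounted at the origin on the work surface. World frame = base frame: x ahead of the robot, y to its left, z up, the work surface at z = 0. Lengths are in m, angles in rad, forces in N, time in s.
With the tool pointing down it reaches from about 0.35 to 0.9 m from the base axis. Payload 7.2 kg.
Tool frame: the origin (TCP) lies midway between the tips of the shut fingers; the grasp point (between the pads) lies 19 mm behind it (bot.grip_depth is the distance from the TCP to the grasp point, in m); z points along the fingers, y is the line along which they close (so a half turn about z gives the same grasp; the last joint's range is limited). The gripper opens to 88 mm and grips with 3 to 60 N. Pads are 20 mm wide; open, the fingers measure 115 mm over their backs; the gripper's body (75 mm by 178 mm) begins 61 mm behind the grasp point.
Start: joints at [-0.068, 0.411, -0.013, 1.596, 0.006, 1.134, -0.082], TCP at [0.625, -0, 0.223] pointing down, gripper open.
Joint ranges: [-2.95, 2.95], [-0.29, 1.99], [-1.47, 1.44], [0.14, 2.54], [-1.03, 4.17], [0.13, 1.85], [-2.86, 2.86]. Speed limits (rad/s): [2.39, 2.39, 3.01, 3.01, 3.14, 3.14, 3.14].

INTERFACE

Orientations are given as a unit quaternion [w, x, y, z].
In Python, from cell import bot gives the robot as it stands.
- The arm moves only by the tool step_arm, never from a script. Its arguments are lists of equal length, an entry for each row: "delta_pos": the shift along the tool's x, y, z in units of 4 cm (1.0 is 4 cm), a list of three; "turn": the turn, a rotation vector about the tool's x, y, z in units of 5 degrees (1.0 is 5 degrees), a list of three; "fingers": the finger opening in mm, from 0 to 87.8. A call has exactly 10 rows; each row shifts and turns the commanded pose from where the row before left it, along the tool's axes as they then stand; what a row does not reach is not made up. A row lasts 1/12 s, in which the tool goes at most 41.7 mm and 7.16 degrees, less where a joint would pass 70% of its speed; a pose out of reach is approached as far as the arm can. A call with a number of a shift or a turn outside -1 to 1 is refused whole. A call with a gripper value outside its range is refused whole. The fingers move at their own pace and stop on an object; the grip force is fixed at half the most. Time passes only in rows, so rows that do not move let the fingers close, or fill a call up. It gives the time, the measured TCP pose, the force, the opening and the grip force at its end, in the units of the state.
- bot.observe(): the state, without advancing time (a new reading comes with each control period).
- bot.grab_frame(name): name is "scene" or "side" or "wrist"; returns the picture (420x560x3 uint8, blue, green, red); there is no depth.
- bot.camera_model(name): a dict with "fov_y" (degrees; the focal length in pixels is half the picture's height over the tangent of half this angle, whatever the lens; pixels are square), "cx", "cy" (the principal point, pixels), "dist_coeffs" ([k1, k2, p1, p2, k3] as OpenCV has them; the pictures are not rectified), "R" (3x3) and "t" (3): a world point X has camera coordinates R X + t; the wrist camera has in their place "mount" (4x4, takes a point from camera to tool coordinates, whose origin is the TCP and whose axes are the flange's). Camera axes: x right, y down, z forward; pixel columns grow to the right and rows downward; lengths in m; the calibration is good to about 2 mm. A picture is of the moment at which its call begins: read the wrist's pose just before it. camera_model takes no time and is no camera call.
- bot.finish_job(): hands the job in; it is judged then, once.
The state is a dict: "time_s": time; "joints": joint angles; "joint_vel": joint speeds; "joint_efforts": joint torques, N m; "tool_pos": TCP position; "eef_rot": TCP orientation; "ft_force": force on the tool from outside, world axes, zero at the start; "torque": the same for the moment, N m; "finger_gap": finger opening in m; "grip_force": force on a finger pad.
Only numpy, scipy, OpenCV 4.12 (cv2) and the standard library are available. Lean on these libraries where they do the work, as an engineer would, in place of code of your own. Each camera call takes 0.05 s, during which the arm holds its last target. There are 200 camera calls.

## Working session

There is one attempt and no reset: what is moved stays moved. The work goes in short steps, Python scripts to look and compute and a tool call to move; the robot and the scene stay as the last step left them, time stands still between calls to the robot, and variables do not carry over. Pictures are saved under pics/ and viewed, at most 13 in all, crops included, and the job is handed in when it is done.

Besides the shell and the picture viewer there is one more tool, called after "Emit:" in YAML: its name, and indented under it one key for each argument. step_arm: Moves the arm, as the interface text tells. Its arguments: {"type":"object","properties":{"delta_pos":{"type":"array","items":{"type":"array","items":{"type":"number","minimum":-1,"maximum":1}}},"turn":{"type":"array","items":{"type":"array","items":{"type":"number","minimum":-1,"maximum":1}}},"fingers":{"type":"array","items":{"type":"number"}}},"required":["delta_pos","turn","fingers"]}

```bash
mkdir -p pics; ls; python3 - <<'E'
from cell import bot
import cv2,json,numpy as np
s=bot.observe();print({k:np.round(v,3).tolist() for k,v in s.items()})
for n in("scene","side","wrist"):
    im=bot.grab_frame(n);cv2.imwrite(f"pics/{n}0.png",im)
    m=bot.camera_model(n);print(n,{k:np.round(v,4).tolist() for k,v in m.items()})
a=cv2.imread("pics/scene0.png");b=cv2.imread("pics/side0.png")
E
```

```text
pics
{'time_s': 0.0, 'joints': [-0.068, 0.412, -0.013, 1.597, 0.006, 1.134, -0.082], 'joint_vel': [0.0, 0.0, 0.001, 0.001, -0.001, -0.001, 0.002], 'joint_efforts': [-0.0, -58.796, 0.642, -29.107, -0.054, 0.018, 0.0], 'tool_pos': [0.624, -0.0, 0.222], 'eef_rot': [-0.001, 0.707, 0.707, -0.001], 'ft_force': [0.056, 0.075, 0.332], 'torque': [-0.031, 0.006, 0.015], 'grip_force': 0.0, 'finger_gap': 0.088}
scene {'fov_y': 50.7245, 'cx': 288.5281, 'cy': 208.6419, 'dist_coeffs': [0.0385, 0.0, 0.0, 0.0, 0.0], 'R': [[-0.3765, 0.9264, 0.0072], [0.6317, 0.2624, -0.7295], [-0.6777, -0.2701, -0.684]], 't': [0.1438, -0.307, 1.6581]}
side {'fov_y': 52.3205, 'cx': 279.9111, 'cy': 210.0374, 'dist_coeffs': [-0.0173, 0.0, 0.0, 0.0, 0.0], 'R': [[0.8544, -0.5192, 0.0196], [-0.3027, -0.5281, -0.7934], [0.4223, 0.672, -0.6084]], 't': [-0.429, 0.2483, 0.8804]}
wrist {'fov_y': 65.5394, 'cx': 278.9424, 'cy': 210.0089, 'dist_coeffs': [-0.0445, 0.0, 0.0, 0.0, 0.0], 'mount': [[0.0006, -0.9541, -0.2996, 0.0837], [1.0, 0.0005, 0.0004, 0.0], [-0.0002, -0.2996, 0.9541, -0.1622], [0.0, 0.0, 0.0, 1.0]]}
```

View pics/scene0.png

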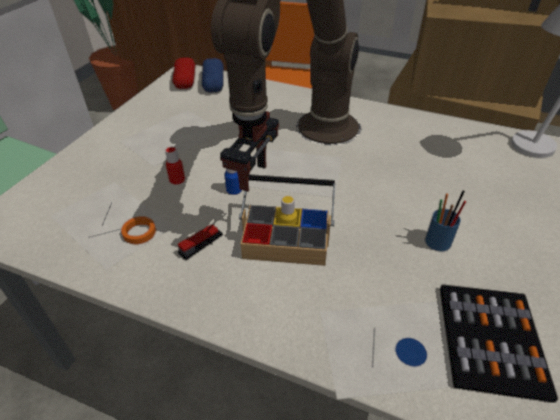

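View pics/side0.png

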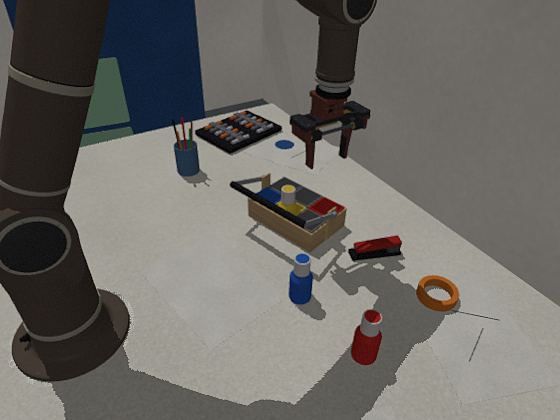

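The scene view shows the caddy around (287,225): red cup at (257,235), blue cup at (315,218), yellow bottle at (288,212) and the handle bar at (290,180). The red bottle is at (175,167) and the blue one at (233,182). The side view shows blue at (301,280), red at (367,337) and the caddy near (297,212). I'll enlarge the crops to read the corners.

```bash
python3 - <<'E'
import cv2
a=cv2.imread("pics/scene0.png")[140:275,150:345];cv2.imwrite("pics/sc.png",cv2.resize(a,None,fx=4,fy=4,interpolation=cv2.INTER_CUBIC))
b=cv2.imread("pics/side0.png")[165:365,220:420];cv2.imwrite("pics/sd.png",cv2.resize(b,None,fx=3,fy=3,interpolation=cv2.INTER_CUBIC))
E
```

```text
(no output)
```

View pics/sc.png

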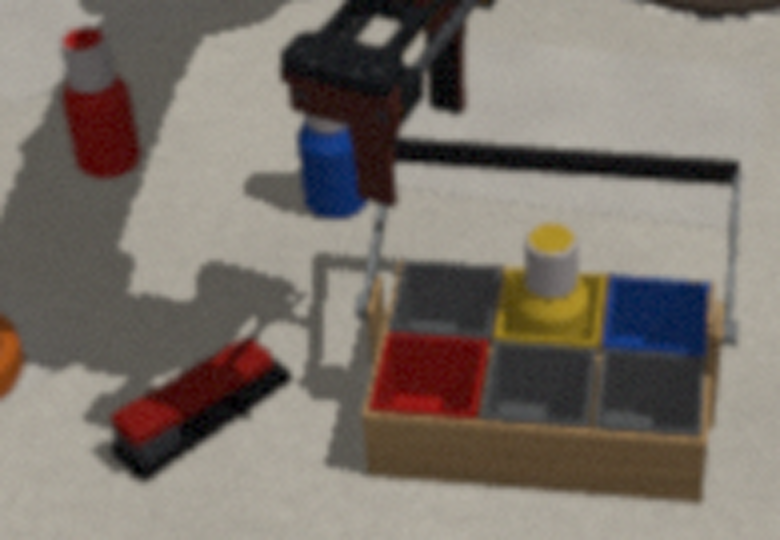

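View pics/sd.png

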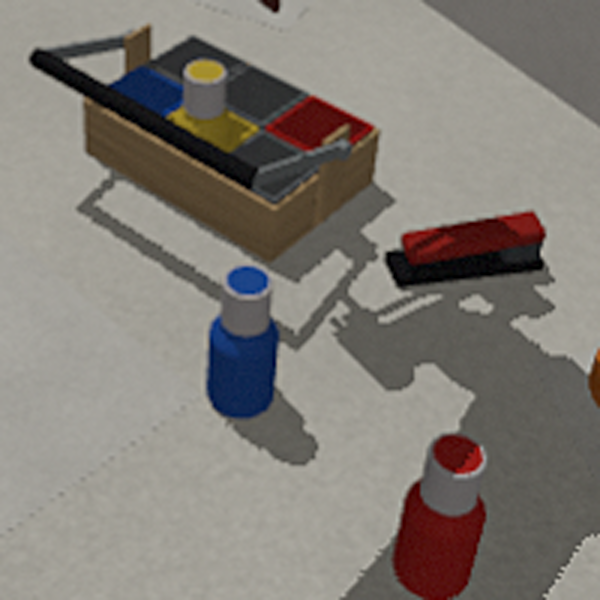

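The scene crop gives the caddy's rim and base corners and the red disc at (84,40). The side crop gives the bar ends (38,57) and (252,178), the blue disc (248,281) and the red disc (458,454). Now I'll fit poses to these.

```bash
cat > h.py <<'E'
from cell import bot
import cv2,numpy as np
from scipy.spatial.transform import Rotation as Ro
from scipy.optimize import least_squares
def cam(n,s=None):
    m=bot.camera_model(n);f=210/np.tan(np.radians(m["fov_y"])/2)
    K=np.array([[f,0,m["cx"]],[0,f,m["cy"]],[0,0,1.]]);d=np.array(m["dist_coeffs"],float)
    if n=="wrist":
        q=s["eef_rot"];T=np.eye(4);T[:3,:3]=Ro.from_quat([*q[1:],q[0]]).as_matrix();T[:3,3]=s["tool_pos"]
        C=np.linalg.inv(T@np.array(m["mount"]));R,t=C[:3,:3],C[:3,3]
    else:R,t=np.array(m["R"]),np.array(m["t"])
    return K,d,R,t
def proj(c,P):
    K,d,R,t=c;return cv2.projectPoints(np.array(P,float).reshape(-1,1,3),cv2.Rodrigues(R)[0],t,K,d)[0][:,0]
def back(c,uv,z):
    K,d,R,t=c;n=cv2.undistortPoints(np.array(uv,float).reshape(-1,1,2),K,d)[:,0]
    r=np.c_[n,np.ones(len(n))]@R;o=-R.T@t
    return o+r*((z-o[2])/r[:,2])[:,None]
def state():
    s=bot.observe();r=Ro.from_quat([*s["eef_rot"][1:],s["eef_rot"][0]])
    print("t",round(s["time_s"],2),"pos",np.round(s["tool_pos"],4),"x",np.round(r.as_matrix()[:,0],3),"z",np.round(r.as_matrix()[:,2],3),"F",np.round(s["ft_force"],1),"gap",round(s["finger_gap"],4),"grip",round(s["grip_force"],1),"j",np.round(s["joints"],2));return s
E
python3 - <<'E'
from h import *
S,D=cam("scene"),cam("side")
sc=lambda u,v:((u+.5)/4-.5+150,(v+.5)/4-.5+140)
sd=lambda u,v:((u+.5)/3-.5+220,(v+.5)/3-.5+165)
c=.0345;h=.0365;p=.073
def cup(cx,cy,a,b):return (cx+a*c,cy+b*c,.064)
L=[(S,sc(368,412),(.075,-.1115,.06)),(S,sc(702,435),(.075,.1115,.06)),(S,sc(368,472),(.075,-.1115,0)),(S,sc(700,498),(.075,.1115,0)),
(S,sc(388,336),cup(h,-p,-1,-1)),(S,sc(489,338),cup(h,-p,-1,1)),(S,sc(485,416),cup(h,-p,1,1)),(S,sc(375,408),cup(h,-p,1,-1)),
(S,sc(608,280),cup(-h,p,-1,-1)),(S,sc(709,284),cup(-h,p,-1,1)),(S,sc(703,355),cup(-h,p,1,1)),(S,sc(604,348),cup(-h,p,1,-1)),
(D,sd(272,260),(-.075,-.1115,0)),(D,sd(87,150),(-.075,.1115,0)),(D,sd(375,190),(.075,-.1115,0)),
(D,sd(312,97),cup(h,-p,1,1)),(D,sd(378,127),cup(h,-p,1,-1)),(D,sd(268,128),cup(h,-p,-1,1))]
def tf(v,P):
    P=np.array(P,float);cs,sn=np.cos(v[2]),np.sin(v[2]);return np.array([v[0]+cs*P[0]-sn*P[1],v[1]+sn*P[0]+cs*P[1],P[2]])
def res(v):return np.concatenate([proj(cm,tf(v,P))[0]-uv for cm,uv,P in L])
r=least_squares(res,[.7,.05,0],x_scale=.01,loss='soft_l1');print("caddy",r.x,np.round(res(r.x).reshape(-1,2),1).tolist())
v=r.x
# handle: bar end mid lines
B=[(S,sc(400,150),-.122),(S,sc(735,171),.122),(D,sd(38,57),.122),(D,sd(250,178),-.122)]
B=[b for b in B if 1]
def hr(a):return np.concatenate([proj(cm,tf(v,(-.125*np.cos(a[0]),y,.085+.125*np.sin(a[0]))))[0]-uv for cm,uv,y in B[1:]])
q=least_squares(hr,[.2]);print("handle",q.x,np.round(hr(q.x),1))
for n,P in(("cupR",(h,-p,0)),("cupB",(-h,p,0))):print(n,tf(v,P))
def top(cm,uv):return back(cm,[uv],.118)[0]
print("red",top(S,sc(84,40)),top(D,sd(458,454)))
print("blue",top(D,sd(248,281)))
E
```

```text
caddy [0.59786798 0.07830375 0.28791983] [[-2.2, 1.1], [0.8, 2.1], [-0.7, 1.2], [-0.1, 1.5], [-1.0, -0.8], [-0.8, 0.6], [-3.2, 0.1], [-2.2, -0.0], [0.1, -1.3], [-0.4, -0.5], [0.2, -0.6], [-0.8, -0.8], [-1.5, 0.5], [-1.5, -0.3], [-1.2, -3.4], [-0.4, -1.5], [-1.7, -1.0], [-1.7, -0.9]]
handle [0.30645058] [ 0.4  0.8 -1.5 -0.8  0.5  0.2]
cupR [0.65359448 0.01867316 0.        ]
cupB [0.54214149 0.13793435 0.        ]
red [ 0.4829969  -0.34439209  0.118     ] [ 0.4838304  -0.35003664  0.118     ]
blue [ 0.45693129 -0.16019643  0.118     ]
```

```bash
python3 - <<'E'
import cv2
cv2.imwrite("pics/w0.png",cv2.resize(cv2.imread("pics/wrist0.png"),None,fx=1.4,fy=1.4,interpolation=cv2.INTER_CUBIC))
E
```

```text
(no output)
```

View pics/w0.png

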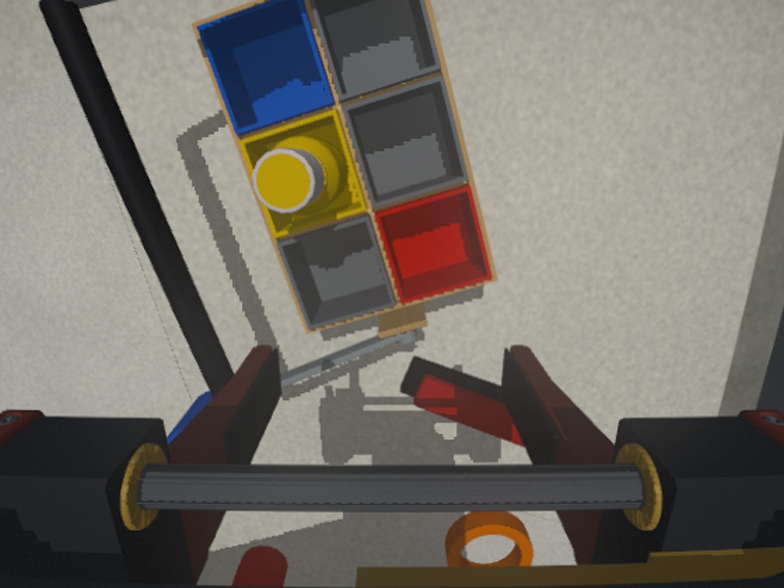

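Emit:
step_arm:
  delta_pos:
    - [-0.5,-0.2,0]
    - [-0.8,-0.3,0]
    - [-0.9,-0.37,0]
    - [-0.9,-0.37,0]
    - [-0.9,-0.37,0]
    - [-0.9,-0.37,0]
    - [-0.9,-0.37,0]
    - [-0.9,-0.37,0]
    - [-0.9,-0.37,0]
    - [-0.5,-0.2,0]
  turn:
    - [0,0,0]
    - [0,0,0]
    - [0,0,0]
    - [0,0,0]
    - [0,0,0]
    - [0,0,0]
    - [0,0,0]
    - [0,0,0]
    - [0,0,0]
    - [0,0,0]
  fingers: [87,87,87,87,87,87,87,87,87,87]

```text
time_s: 0.98
tool_pos: [0.4904, -0.3288, 0.2226]
eef_rot: [0.0, 0.709, 0.705, -0.001]
ft_force: [0.1, -0.1, -0.0]
finger_gap: 0.087
grip_force: 0.0
```

The wrist picture shows the cup rims clearly: red corners at (376,212), (468,186), (494,280), (400,305); blue corners at (240,135) and (333,104). I'll refit the caddy from it and locate the bottle discs from the new wrist pose.

```bash
cat >> h.py <<'E'
def tf(v,P):
    P=np.array(P,float);cs,sn=np.cos(v[2]),np.sin(v[2]);return np.array([v[0]+cs*P[0]-sn*P[1],v[1]+sn*P[0]+cs*P[1],P[2]])
def go(target,s=None,z=None):
    s=s or bot.observe();r=Ro.from_quat([*s["eef_rot"][1:],s["eef_rot"][0]])
    d=r.inv().apply(np.array(target)-s["tool_pos"]);print("units tool axes to",np.round(target,4),":",np.round(d/.04,2))
def disc(im,c,col,z,near=None):
    h=cv2.cvtColor(im,cv2.COLOR_BGR2HSV);H,S,V=cv2.split(h)
    m=((S>120)&(V>40)&((H<8)|(H>172) if col=="red" else (H>100)&(H<130))).astype(np.uint8)
    n,l,st,ce=cv2.connectedComponentsWithStats(m)
    for i in range(1,n):
        if st[i,4]>150:print(col,st[i].tolist(),np.round(ce[i],1),np.round(back(c,[ce[i]],z)[0],4))
    return m
E
python3 - <<'E'
from h import *
s0=dict(tool_pos=[.6243,0,.2223],eef_rot=[-.001,.707,.707,-.001])
C=cam("wrist",s0);w=lambda u,v:((u+.5)/1.4-.5,(v+.5)/1.4-.5)
c=.0345;h=.0365;p=.073
cup=lambda cx,cy,a,b:(cx+a*c,cy+b*c,.064)
L=[(w(376,212),cup(h,-p,-1,1)),(w(468,186),cup(h,-p,1,1)),(w(494,280),cup(h,-p,1,-1)),(w(400,305),cup(h,-p,-1,-1)),
(w(200,25),cup(-h,p,-1,1)),(w(240,135),cup(-h,p,-1,-1)),(w(333,104),cup(-h,p,1,-1)),
(w(277,240),cup(-h,-p,-1,1)),(w(367,213),cup(-h,-p,1,1)),(w(396,305),cup(-h,-p,1,-1)),(w(308,328),cup(-h,-p,-1,-1)),
(w(306,331),(-.075,-.1115,.06)),(w(495,280),(.075,-.1115,.06))]
res=lambda v:np.concatenate([proj(C,tf(v,P))[0]-uv for uv,P in L])
r=least_squares(res,[.6,.08,.28],x_scale=.01,loss='soft_l1');print(r.x,np.round(res(r.x).reshape(-1,2),1).tolist())
for n,P in(("cupR",(h,-p,0)),("cupB",(-h,p,0))):print(n,tf(r.x,P))
# handle bar edges near w(150,210) mid axis: two points
for a in np.arange(.2,.42,.04):
    print(round(a,2),np.round(1.4*proj(C,[tf(r.x,(-.125*np.cos(a),y,.085+.125*np.sin(a))) for y in(-.1,.0,.1)]),0).tolist())
s=state();im=bot.grab_frame("wrist");cv2.imwrite("pics/w1.png",im)
C=cam("wrist",s);disc(im,C,"red",.118);disc(im,C,"blue",.118)
E
```

```text
[0.60007897 0.07855476 0.27949261] [[-1.1, 1.0], [2.0, -0.1], [-1.3, -0.8], [0.7, -1.0], [-0.9, -0.5], [-2.0, -1.4], [1.5, -1.5], [-0.5, 1.4], [1.4, 1.5], [-0.1, -0.0], [-0.1, 0.5], [-0.3, 1.3], [1.8, 0.8]]
cupR [0.65530097 0.01845667 0.        ]
cupB [0.54485697 0.13865285 0.        ]
0.2 [[219.0, 363.0], [157.0, 219.0], [86.0, 48.0]]
0.24 [[218.0, 366.0], [155.0, 220.0], [83.0, 45.0]]
0.28 [[217.0, 369.0], [153.0, 221.0], [79.0, 43.0]]
0.32 [[217.0, 372.0], [151.0, 221.0], [76.0, 40.0]]
0.36 [[217.0, 375.0], [150.0, 222.0], [73.0, 37.0]]
0.4 [[217.0, 378.0], [148.0, 222.0], [70.0, 33.0]]
t 0.98 pos [ 0.4904 -0.3288  0.2226] x [ 0.005  1.    -0.002] z [-0.001 -0.002 -1.   ] F [ 0.1 -0.1 -0. ] gap 0.087 grip 0.0 j [ 0.42  0.35  0.12  1.69 -0.04  1.1   0.54]
red [468, 0, 90, 32, 1601] [522.3  10.8] [ 0.6727 -0.1738  0.118 ]
red [249, 178, 49, 47, 1103] [273.8 196. ] [ 0.4861 -0.3166  0.118 ]
red [256, 217, 33, 30, 783] [272.  231.5] [ 0.4843 -0.3488  0.118 ]
blue [213, 0, 57, 41, 850] [244.2  21. ] [ 0.4655 -0.1834  0.118 ]
```

View pics/w1.png

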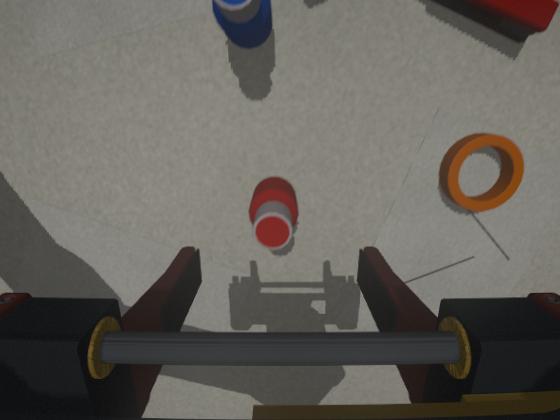

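Red's disc is at (272,231) in the wrist view, which gives (0.484, -0.349) and agrees with the side camera. I'll descend and grip the cap.

Emit:
step_arm:
  delta_pos:
    - [-0.25,-0.08,0.2]
    - [-0.25,-0.07,0.5]
    - [0,0,0.5]
    - [0,0,0.5]
    - [0,0,0.5]
    - [0,0,0.5]
    - [0,0,0.4]
    - [0,0,0.25]
    - [0,0,0.15]
    - [0,0,0]
  turn:
    - [0,0,0]
    - [0,0,0]
    - [0,0,0]
    - [0,0,0]
    - [0,0,0]
    - [0,0,0]
    - [0,0,0]
    - [0,0,0]
    - [0,0,0]
    - [0,0,0]
  fingers: [87,87,87,87,87,80,70,60,60,60]

```text
time_s: 1.87
tool_pos: [0.4872, -0.343, 0.0812]
eef_rot: [-0.001, 0.707, 0.707, -0.0]
ft_force: [0.3, 0.1, -0.4]
finger_gap: 0.0604
grip_force: 0.0
```

```bash
python3 -c "
from h import *
s=state();go([.4842,-.3490,.082],s)"
```

```text
t 1.87 pos [ 0.4872 -0.343   0.0812] x [-0.001  1.     0.001] z [-0.002  0.001 -1.   ] F [ 0.3  0.1 -0.4] gap 0.0604 grip 0.0 j [ 0.46  0.52  0.1   1.81 -0.07  0.82  0.59]
units tool axes to [ 0.4842 -0.349   0.082 ] : [-0.15 -0.07 -0.02]
```

Emit:
step_arm:
  delta_pos:
    - [-0.1,-0.05,0]
    - [-0.05,-0.02,0]
    - [0,0,0]
    - [0,0,0]
    - [0,0,0]
    - [0,0,0]
    - [0,0,0]
    - [0,0,0]
    - [0,0,0]
    - [0,0,0]
  turn:
    - [0,0,0]
    - [0,0,0]
    - [0,0,0]
    - [0,0,0]
    - [0,0,0]
    - [0,0,0]
    - [0,0,0]
    - [0,0,0]
    - [0,0,0]
    - [0,0,0]
  fingers: [60,60,50,40,34,30,30,30,30,30]

```text
time_s: 2.7
tool_pos: [0.4848, -0.35, 0.083]
eef_rot: [0.0, 0.707, 0.707, 0.0]
ft_force: [-1.6, 0.1, 4.8]
finger_gap: 0.0353
grip_force: 30.0
```

```bash
python3 -c "
from h import *
s=state()"
```

```text
t 2.7 pos [ 0.4848 -0.35    0.083 ] x [-0.  1. -0.] z [ 0. -0. -1.] F [-1.6  0.1  4.8] gap 0.0353 grip 30.0 j [ 0.47  0.52  0.1   1.8  -0.07  0.82  0.6 ]
```

Emit:
step_arm:
  delta_pos:
    - [0,0,-0.2]
    - [0,0,-0.5]
    - [0,0,-0.7]
    - [0,0,-0.8]
    - [0,0,-0.8]
    - [0,0,-0.6]
    - [0,0,-0.4]
    - [0.3,0.25,0]
    - [0.55,0.5,0]
    - [0.7,0.6,0]
  turn:
    - [0,0,0]
    - [0,0,0]
    - [0,0,-0.64]
    - [0,0,-0.64]
    - [0,0,-0.64]
    - [0,0,-0.64]
    - [0,0,-0.64]
    - [0,0,0]
    - [0,0,0]
    - [0,0,0]
  fingers: [30,30,30,30,30,30,30,30,30,30]

```text
time_s: 3.53
tool_pos: [0.5182, -0.2773, 0.243]
eef_rot: [0.0, 0.604, 0.797, -0.001]
ft_force: [1.2, -0.2, -1.9]
finger_gap: 0.0356
grip_force: 30.0
```

Emit:
step_arm:
  delta_pos:
    - [0.7,0.6,0]
    - [0.7,0.6,0]
    - [0.7,0.6,0]
    - [0.7,0.6,0]
    - [0.7,0.6,0]
    - [0.7,0.6,0]
    - [0.7,0.6,0]
    - [0.6,0.5,0]
    - [0.4,0.4,0]
    - [0.2,0.2,0]
  turn:
    - [0,0,0]
    - [0,0,0]
    - [0,0,0]
    - [0,0,0]
    - [0,0,0]
    - [0,0,0]
    - [0,0,0]
    - [0,0,0]
    - [0,0,0]
    - [0,0,0]
  fingers: [30,30,30,30,30,30,30,30,30,30]

```text
time_s: 4.37
tool_pos: [0.6563, 0.022, 0.242]
eef_rot: [-0.001, 0.6, 0.8, 0.0]
ft_force: [-0.1, -0.3, -2.3]
finger_gap: 0.0356
grip_force: 30.0
```

```bash
python3 - <<'E'
from h import *
s=state();go([.6545,.0185,.24],s)
im=bot.grab_frame("wrist");cv2.imwrite("pics/w2.png",cv2.resize(im,None,fx=1.4,fy=1.4,interpolation=cv2.INTER_CUBIC))
E
```

```text
t 4.37 pos [0.6563 0.022  0.242 ] x [-0.28   0.96   0.002] z [-0.001  0.002 -1.   ] F [-0.1 -0.3 -2.3] gap 0.0356 grip 30.0 j [-0.05  0.45 -0.08  1.48  0.04  1.21  0.15]
units tool axes to [0.6545 0.0185 0.24  ] : [-0.07 -0.07  0.05]
```

View pics/w2.png

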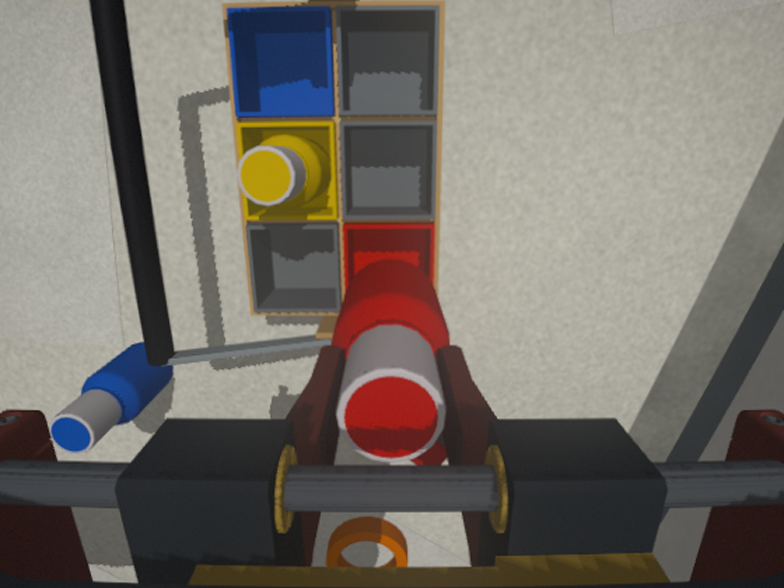

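The wrist view now shows the cups axis-aligned, with red's top corners at (344,223) and (434,223) and the blue bottle's disc at (71,432). I'll refit from these.

```bash
python3 - <<'E'
from h import *
s=bot.observe();C=cam("wrist",s);w=lambda u,v:((u+.5)/1.4-.5,(v+.5)/1.4-.5)
c=.0345;h=.0365;p=.073
sg=[(-1,1),(1,1),(1,-1),(-1,-1)]
D={(-h,p):[(228,8),(332,8),(334,117),(236,117)],(h,p):[(337,7),(438,7),(437,116),(340,117)],(h,0):[(342,121),(437,121),(435,219),(344,219)],(-h,0):[(238,120),(335,120),(338,219),(243,219)],(-h,-p):[(246,223),(340,223),(341,313),(251,313)],(h,-p):[(344,223),(434,223)]}
L=[(w(*q),(k[0]+a*c,k[1]+b*c,.064)) for k,Q in D.items() for q,(a,b) in zip(Q,sg)]
res=lambda v:np.concatenate([proj(C,tf(v,P))[0]-uv for uv,P in L])
r=least_squares(res,[.6,.08,.28],x_scale=.01,loss='soft_l1');v=r.x;print(v,np.sqrt(np.mean(r.fun**2)),np.round(res(v).reshape(-1,2),1).tolist())
for n,P in(("cupR",(h,-p,0)),("cupB",(-h,p,0))):print(n,tf(v,P))
print("bluebot",back(C,[w(71,432)],.118))
# handle from bar axis pixels
for a in np.arange(.2,.42,.04):print(round(a,2),np.round(1.4*proj(C,[tf(v,(-.125*np.cos(a),y,.085+.125*np.sin(a))) for y in(-.12,.0)]),0).tolist())
# held bottle top & axis check
print("disc held expected", 1.4*proj(C,[[*s["tool_pos"][:2],s["tool_pos"][2]+.035]]))
E
```

```text
[0.60128322 0.07914056 0.2840641 ] 0.9880985765171885 [[-0.1, -0.5], [-0.6, -1.6], [0.1, -1.2], [0.3, -0.7], [0.1, -0.9], [2.3, -0.8], [1.0, -0.4], [-0.1, -1.2], [-1.4, 0.3], [0.9, 0.3], [0.4, 0.4], [-0.9, 0.4], [-0.8, 1.5], [-0.4, 1.0], [-0.4, 0.4], [1.6, 0.5], [-0.2, 1.5], [-1.7, 1.4], [-0.4, -0.6], [1.9, -0.7], [-0.8, 1.4], [1.0, 1.4]]
cupR [0.65677938 0.01929554 0.        ]
cupB [0.54578706 0.13898558 0.        ]
bluebot [[ 0.45975737 -0.15374524  0.118     ]]
0.2 [[165.0, 350.0], [138.0, 176.0]]
0.24 [[163.0, 353.0], [136.0, 176.0]]
0.28 [[162.0, 356.0], [134.0, 177.0]]
0.32 [[161.0, 359.0], [132.0, 177.0]]
0.36 [[160.0, 362.0], [131.0, 178.0]]
0.4 [[159.0, 365.0], [129.0, 178.0]]
disc held expected [[389.27775164 423.3457451 ]]
```

Emit:
step_arm:
  delta_pos:
    - [-0.05,-0.02,0]
    - [-0.05,-0.02,0.2]
    - [0,0,0.4]
    - [0,0,0.5]
    - [0,0,0.5]
    - [0,0,0.4]
    - [0,0,0.2]
    - [0,0,0.1]
    - [0,0,0]
    - [0,0,0]
  turn:
    - [0,0,0]
    - [0,0,0]
    - [0,0,0]
    - [0,0,0]
    - [0,0,0]
    - [0,0,0]
    - [0,0,0]
    - [0,0,0]
    - [0,0,0]
    - [0,0,0]
  fingers: [30,30,30,30,30,30,30,30,30,30]

```text
time_s: 5.25
tool_pos: [0.6558, 0.0122, 0.1514]
eef_rot: [0.0, 0.602, 0.798, 0.0]
ft_force: [-0.2, 0.0, -1.9]
finger_gap: 0.0355
grip_force: 30.0
```

```bash
python3 - <<'E'
from h import *
s=state();go([.6558,.0177,.0905],s)
a=bot.grab_frame("side")[140:260,215:375];b=bot.grab_frame("scene")[160:280,215:375]
cv2.imwrite("pics/c1.png",cv2.resize(np.hstack([a,b]),None,fx=2.5,fy=2.5,interpolation=cv2.INTER_CUBIC))
E
```

```text
t 5.25 pos [0.6558 0.0122 0.1514] x [-0.275  0.962 -0.   ] z [ 0.001 -0.    -1.   ] F [-0.2  0.  -1.9] gap 0.0355 grip 30.0 j [-0.04  0.53 -0.08  1.59  0.05  1.03  0.15]
units tool axes to [0.6558 0.0177 0.0905] : [0.13 0.04 1.52]
```

View pics/c1.png

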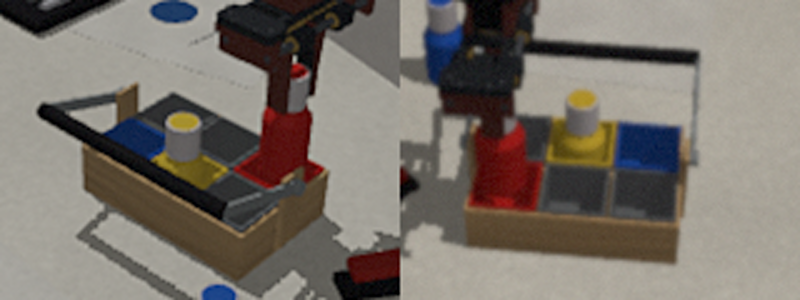

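Both views show the red bottle above the red cup, its base near rim level. I'll check whether the pose has settled before correcting.

```bash
python3 - <<'E'
from h import *
for i in range(3):
    s=state();bot.grab_frame("wrist")
s=state();go([.6558,.0177,.0905],s)
E
```

```text
t 5.35 pos [0.6562 0.0129 0.1519] x [-0.275  0.961 -0.001] z [ 0.002  0.    -1.   ] F [-0.1 -0.6 -1.9] gap 0.035 grip 30.0 j [-0.04  0.53 -0.08  1.59  0.05  1.03  0.15]
t 5.4 pos [0.6562 0.013  0.1519] x [-0.275  0.961 -0.   ] z [ 0.002  0.    -1.   ] F [ 0.2  0.2 -2.1] gap 0.0356 grip 30.0 j [-0.04  0.53 -0.08  1.59  0.05  1.03  0.15]
t 5.45 pos [0.6561 0.0132 0.1517] x [-0.276  0.961 -0.   ] z [ 0.002  0.    -1.   ] F [ 1.2  0.2 -4. ] gap 0.0359 grip 30.0 j [-0.04  0.53 -0.08  1.59  0.05  1.03  0.15]
t 5.5 pos [0.6559 0.0132 0.1515] x [-0.276  0.961 -0.   ] z [ 0.001  0.    -1.   ] F [-0.3 -0.4 -2.1] gap 0.0359 grip 30.0 j [-0.04  0.53 -0.08  1.59  0.05  1.03  0.15]
units tool axes to [0.6558 0.0177 0.0905] : [0.11 0.03 1.53]
```

Emit:
step_arm:
  delta_pos:
    - [0.06,0.02,0]
    - [0.05,0.01,0]
    - [0,0,0]
    - [0,0,0.1]
    - [0,0,0.2]
    - [0,0,0.25]
    - [0,0,0.25]
    - [0,0,0.2]
    - [0,0,0.1]
    - [0,0,0]
  turn:
    - [0,0,0]
    - [0,0,0]
    - [0,0,0]
    - [0,0,0]
    - [0,0,0]
    - [0,0,0]
    - [0,0,0]
    - [0,0,0]
    - [0,0,0]
    - [0,0,0]
  fingers: [30,30,30,30,30,30,30,30,30,30]

```text
time_s: 6.33
tool_pos: [0.6545, 0.0176, 0.1048]
eef_rot: [-0.001, 0.602, 0.799, -0.001]
ft_force: [0.0, -0.4, -2.5]
finger_gap: 0.0356
grip_force: 30.0
```

```bash
python3 - <<'E'
from h import *
s=state();go([.6558,.0177,.0905],s)
E
```

```text
t 6.33 pos [0.6545 0.0176 0.1048] x [-0.276  0.961  0.001] z [-0.003 -0.    -1.   ] F [ 0.  -0.4 -2.5] gap 0.0356 grip 30.0 j [-0.05  0.58 -0.08  1.63  0.05  0.94  0.14]
units tool axes to [0.6558 0.0177 0.0905] : [-0.01  0.03  0.36]
```

Emit:
step_arm:
  delta_pos:
    - [0,0,0.1]
    - [0,0,0.1]
    - [0,0,0.08]
    - [0,0,0.04]
    - [0,0,0.02]
    - [0,0,0.01]
    - [0,0,0.01]
    - [0,0,0]
    - [0,0,0]
    - [0,0,0]
  turn:
    - [0,0,0]
    - [0,0,0]
    - [0,0,0]
    - [0,0,0]
    - [0,0,0]
    - [0,0,0]
    - [0,0,0]
    - [0,0,0]
    - [0,0,0]
    - [0,0,0]
  fingers: [30,30,30,30,30,30,30,30,30,30]

```text
time_s: 7.17
tool_pos: [0.6556, 0.0177, 0.0924]
eef_rot: [0.0, 0.602, 0.799, 0.0]
ft_force: [-0.2, -0.3, -2.4]
finger_gap: 0.0356
grip_force: 30.0
```

```bash
python3 - <<'E'
from h import *
s=state()
E
```

```text
t 7.17 pos [0.6556 0.0177 0.0924] x [-0.276  0.961 -0.   ] z [ 0.  0. -1.] F [-0.2 -0.3 -2.4] gap 0.0356 grip 30.0 j [-0.05  0.59 -0.08  1.64  0.06  0.92  0.13]
```

Still hanging free (-2.4 N). I'll ease down 2 to 3 mm until contact.

Emit:
step_arm:
  delta_pos:
    - [0,0,0.02]
    - [0,0,0.02]
    - [0,0,0.02]
    - [0,0,0.01]
    - [0,0,0]
    - [0,0,0]
    - [0,0,0]
    - [0,0,0]
    - [0,0,0]
    - [0,0,0]
  turn:
    - [0,0,0]
    - [0,0,0]
    - [0,0,0]
    - [0,0,0]
    - [0,0,0]
    - [0,0,0]
    - [0,0,0]
    - [0,0,0]
    - [0,0,0]
    - [0,0,0]
  fingers: [30,30,30,30,30,30,30,30,30,30]

```text
time_s: 8.0
tool_pos: [0.6555, 0.0177, 0.09]
eef_rot: [0.0, 0.602, 0.799, 0.0]
ft_force: [-2.5, -0.8, 5.6]
finger_gap: 0.0358
grip_force: 30.0
```

```bash
python3 - <<'E'
from h import *
s=state()
E
```

```text
t 8.0 pos [0.6555 0.0177 0.09  ] x [-0.276  0.961 -0.   ] z [ 0.  0. -1.] F [-2.5 -0.8  5.6] gap 0.0358 grip 30.0 j [-0.05  0.59 -0.08  1.64  0.06  0.91  0.13]
```

Red is standing on the cup floor (z = 0.090 as predicted, +8 N change). I'll release, rise and go over the blue bottle.

Emit:
step_arm:
  delta_pos:
    - [0,0,0]
    - [0,0,0]
    - [0,0,0]
    - [0,0,0]
    - [0,0,-0.2]
    - [0,0,-0.5]
    - [0,0,-0.8]
    - [0,0,-0.9]
    - [0,0,-0.8]
    - [0,0,-0.5]
  turn:
    - [0,0,0]
    - [0,0,0]
    - [0,0,0]
    - [0,0,0]
    - [0,0,0]
    - [0,0,0]
    - [0,0,0]
    - [0,0,0]
    - [0,0,0]
    - [0,0,0]
  fingers: [45,56,60,60,60,60,60,60,60,60]

```text
time_s: 8.83
tool_pos: [0.6566, 0.0178, 0.2421]
eef_rot: [0.002, 0.602, 0.799, 0.002]
ft_force: [0.0, 0.1, -0.2]
finger_gap: 0.0599
grip_force: 0.0
```

Emit:
step_arm:
  delta_pos:
    - [-0.2,-0.4,0]
    - [-0.35,-0.75,0]
    - [-0.37,-0.8,0]
    - [-0.37,-0.8,0]
    - [-0.37,-0.8,0]
    - [-0.37,-0.8,0]
    - [-0.37,-0.8,0]
    - [-0.3,-0.5,0]
    - [-0.14,-0.3,0]
    - [0,0,0]
  turn:
    - [0,0,0]
    - [0,0,0]
    - [0,0,0]
    - [0,0,0]
    - [0,0,0]
    - [0,0,0]
    - [0,0,0]
    - [0,0,0]
    - [0,0,0]
    - [0,0,0]
  fingers: [60,60,60,60,60,70,80,87,87,87]

```text
time_s: 9.67
tool_pos: [0.4564, -0.1592, 0.2383]
eef_rot: [0.001, 0.603, 0.797, -0.0]
ft_force: [0.1, -0.1, 0.1]
finger_gap: 0.0862
grip_force: 0.0
```

```bash
python3 - <<'E'
from h import *
bot.grab_frame("wrist")
s=state();im=bot.grab_frame("wrist");cv2.imwrite("pics/w3.png",im)
C=cam("wrist",s);disc(im,C,"blue",.118);disc(im,C,"red",.125)
go([.458,-.157,.082],s)
E
```

```text
t 9.72 pos [ 0.458  -0.1575  0.2382] x [-0.274  0.962 -0.001] z [ 0.001 -0.    -1.   ] F [1.1 0.5 0.6] gap 0.0868 grip 0.0 j [ 0.24  0.16 -0.01  1.91  0.    1.08  0.51]
blue [256, 158, 47, 42, 788] [280.  174.4] [ 0.4519 -0.1306  0.118 ]
blue [264, 189, 32, 31, 777] [279.3 203.7] [ 0.4587 -0.1565  0.118 ]
red [478, 39, 81, 75, 3879] [510.7  76.8] [ 6.085e-01 -4.000e-04  1.250e-01]
red [437, 184, 83, 73, 2249] [477.2 220.4] [ 0.6357 -0.1203  0.125 ]
red [0, 293, 27, 23, 220] [ 10.3 300.3] [ 0.2251 -0.3261  0.125 ]
units tool axes to [ 0.458 -0.157  0.082] : [ 0.02 -0.    3.9 ]
```

View pics/w3.png

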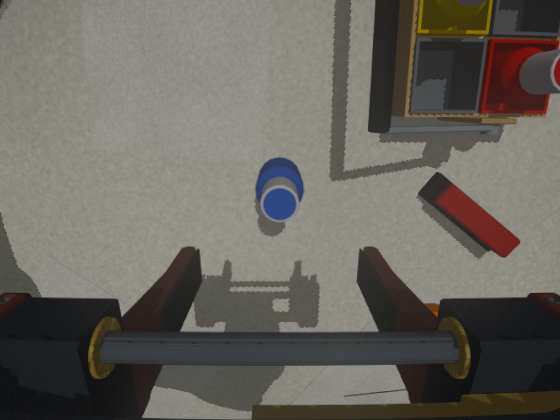

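Red stands in the red cup, and blue's disc at (279,204) gives (0.459, -0.1565), directly under the tool. I'll descend and grip.

Emit:
step_arm:
  delta_pos:
    - [0.02,0,0.2]
    - [0,0,0.5]
    - [0,0,0.6]
    - [0,0,0.6]
    - [0,0,0.6]
    - [0,0,0.5]
    - [0,0,0.4]
    - [0,0,0.3]
    - [0,0,0.15]
    - [0,0,0.03]
  turn:
    - [0,0,0]
    - [0,0,0]
    - [0,0,0]
    - [0,0,0]
    - [0,0,0]
    - [0,0,0]
    - [0,0,0]
    - [0,0,0]
    - [0,0,0]
    - [0,0,0]
  fingers: [87,87,87,80,70,65,65,65,65,65]

```text
time_s: 10.6
tool_pos: [0.4577, -0.1549, 0.0805]
eef_rot: [-0.001, 0.601, 0.799, -0.0]
ft_force: [0.5, -0.5, -0.5]
finger_gap: 0.0649
grip_force: 0.0
```

```bash
python3 - <<'E'
from h import *
bot.grab_frame("wrist");s=state();go([.4583,-.1568,.083],s)
E
```

```text
t 10.65 pos [ 0.4579 -0.1552  0.0813] x [-0.277  0.961  0.001] z [-0.002  0.001 -1.   ] F [-0.5  0.1  0.6] gap 0.0651 grip 0.0 j [ 0.24  0.36 -0.02  2.07  0.01  0.71  0.5 ]
units tool axes to [ 0.4583 -0.1568  0.083 ] : [-0.04 -0.   -0.04]
```

Emit:
step_arm:
  delta_pos:
    - [-0.04,0,-0.05]
    - [0,0,0]
    - [0,0,0]
    - [0,0,0]
    - [0,0,0]
    - [0,0,0]
    - [0,0,0]
    - [0,0,0]
    - [0,0,0]
    - [0,0,0]
  turn:
    - [0,0,0]
    - [0,0,0]
    - [0,0,0]
    - [0,0,0]
    - [0,0,0]
    - [0,0,0]
    - [0,0,0]
    - [0,0,0]
    - [0,0,0]
    - [0,0,0]
  fingers: [65,60,50,42,36,30,30,30,30,30]

```text
time_s: 11.48
tool_pos: [0.4584, -0.1579, 0.0845]
eef_rot: [0.0, 0.602, 0.799, 0.0]
ft_force: [-0.4, 0.3, 4.6]
finger_gap: 0.0354
grip_force: 30.0
```

```bash
python3 - <<'E'
from h import *
s=state();p=np.array(s["tool_pos"]);go([p[0],p[1],.243],s);go([.5447,.1383,p[2]],s)
E
```

```text
t 11.48 pos [ 0.4584 -0.1579  0.0845] x [-0.276  0.961 -0.   ] z [ 0. -0. -1.] F [-0.4  0.3  4.6] gap 0.0354 grip 30.0 j [ 0.24  0.35 -0.02  2.07  0.01  0.72  0.5 ]
units tool axes to [ 0.4584 -0.1579  0.243 ] : [-0.    0.   -3.96]
units tool axes to [0.5447 0.1383 0.0845] : [6.52 4.11 0.  ]
```

Emit:
step_arm:
  delta_pos:
    - [0,0,-0.2]
    - [0,0,-0.5]
    - [0,0,-0.7]
    - [0,0,-0.8]
    - [0,0,-0.7]
    - [0,0,-0.6]
    - [0,0,-0.4]
    - [0.25,0.15,0]
    - [0.45,0.3,0]
    - [0.6,0.38,0]
  turn:
    - [0,0,0]
    - [0,0,0]
    - [0,0,0]
    - [0,0,0]
    - [0,0,0]
    - [0,0,0]
    - [0,0,0]
    - [0,0,0]
    - [0,0,0]
    - [0,0,0]
  fingers: [30,30,30,30,30,30,30,30,30,30]

```text
time_s: 12.32
tool_pos: [0.4751, -0.1, 0.2406]
eef_rot: [0.0, 0.603, 0.797, -0.0]
ft_force: [-0.1, 0.2, -2.8]
finger_gap: 0.0358
grip_force: 30.0
```

Emit:
step_arm:
  delta_pos:
    - [0.7,0.45,0]
    - [0.7,0.45,0]
    - [0.7,0.45,0]
    - [0.7,0.45,0]
    - [0.7,0.45,0]
    - [0.6,0.4,0]
    - [0.5,0.3,0]
    - [0.4,0.22,0]
    - [0.18,0.1,0]
    - [0,0,0]
  turn:
    - [0,0,0]
    - [0,0,0]
    - [0,0,0]
    - [0,0,0]
    - [0,0,0]
    - [0,0,0]
    - [0,0,0]
    - [0,0,0]
    - [0,0,0]
    - [0,0,0]
  fingers: [30,30,30,30,30,30,30,30,30,30]

```text
time_s: 13.15
tool_pos: [0.5439, 0.1385, 0.2398]
eef_rot: [-0.001, 0.601, 0.8, -0.0]
ft_force: [0.4, 0.1, -3.0]
finger_gap: 0.0353
grip_force: 30.0
```

Emit:
step_arm:
  delta_pos:
    - [0,0,0]
    - [0,0,0.2]
    - [0,0,0.4]
    - [0,0,0.5]
    - [0,0,0.4]
    - [0,0,0.2]
    - [0,0,0.1]
    - [0,0,0]
    - [0,0,0]
    - [0,0,0]
  turn:
    - [0,0,0]
    - [0,0,0]
    - [0,0,0]
    - [0,0,0]
    - [0,0,0]
    - [0,0,0]
    - [0,0,0]
    - [0,0,0]
    - [0,0,0]
    - [0,0,0]
  fingers: [30,30,30,30,30,30,30,30,30,30]

```text
time_s: 13.98
tool_pos: [0.5451, 0.1365, 0.1692]
eef_rot: [0.001, 0.602, 0.799, 0.001]
ft_force: [0.7, -0.6, -2.2]
finger_gap: 0.0359
grip_force: 30.0
```

```bash
python3 - <<'E'
from h import *
bot.grab_frame("wrist");s=state();go([.5450,.1373,.0915],s)
E
```

```text
t 14.03 pos [0.545  0.1366 0.1693] x [-0.275  0.961 -0.   ] z [ 0.002  0.    -1.   ] F [-0.9  1.3 -2.4] gap 0.0356 grip 30.0 j [-0.18  0.37 -0.19  1.81  0.08  0.98 -0.13]
units tool axes to [0.545  0.1373 0.0915] : [0.02 0.   1.94]
```

Emit:
step_arm:
  delta_pos:
    - [0.02,0,0]
    - [0,0,0.15]
    - [0,0,0.25]
    - [0,0,0.3]
    - [0,0,0.3]
    - [0,0,0.25]
    - [0,0,0.2]
    - [0,0,0.15]
    - [0,0,0.1]
    - [0,0,0]
  turn:
    - [0,0,0]
    - [0,0,0]
    - [0,0,0]
    - [0,0,0]
    - [0,0,0]
    - [0,0,0]
    - [0,0,0]
    - [0,0,0]
    - [0,0,0]
    - [0,0,0]
  fingers: [30,30,30,30,30,30,30,30,30,30]

```text
time_s: 14.87
tool_pos: [0.5438, 0.1372, 0.0994]
eef_rot: [-0.0, 0.602, 0.799, -0.0]
ft_force: [0.2, 0.2, -3.4]
finger_gap: 0.0356
grip_force: 30.0
```

```bash
python3 - <<'E'
from h import *
bot.grab_frame("wrist");s=state();go([.5450,.1373,.0915],s)
E
```

```text
t 14.92 pos [0.5441 0.1373 0.1   ] x [-0.276  0.961  0.   ] z [-0. -0. -1.] F [-0.2 -0.3 -2.6] gap 0.0357 grip 30.0 j [-0.19  0.45 -0.19  1.87  0.11  0.83 -0.15]
units tool axes to [0.545  0.1373 0.0915] : [-0.01  0.02  0.21]
```

Emit:
step_arm:
  delta_pos:
    - [0,0.02,0.05]
    - [0,0,0.05]
    - [0,0,0.04]
    - [0,0,0.03]
    - [0,0,0.03]
    - [0,0,0.02]
    - [0,0,0.01]
    - [0,0,0]
    - [0,0,0]
    - [0,0,0]
  turn:
    - [0,0,0]
    - [0,0,0]
    - [0,0,0]
    - [0,0,0]
    - [0,0,0]
    - [0,0,0]
    - [0,0,0]
    - [0,0,0]
    - [0,0,0]
    - [0,0,0]
  fingers: [30,30,30,30,30,30,30,30,30,30]

```text
time_s: 15.75
tool_pos: [0.545, 0.1376, 0.0915]
eef_rot: [0.0, 0.602, 0.799, 0.0]
ft_force: [-2.0, -1.3, 4.8]
finger_gap: 0.0359
grip_force: 30.0
```

```bash
python3 - <<'E'
from h import *
s=state()
E
```

```text
t 15.75 pos [0.545  0.1376 0.0915] x [-0.276  0.961 -0.   ] z [ 0.  0. -1.] F [-2.  -1.3  4.8] gap 0.0359 grip 30.0 j [-0.19  0.46 -0.18  1.87  0.11  0.82 -0.16]
```

Blue is on the cup floor. I'll release, rise and move above the handle bar's middle.

Emit:
step_arm:
  delta_pos:
    - [0,0,0]
    - [0,0,0]
    - [0,0,0]
    - [0,0,0]
    - [0,0,-0.2]
    - [0,0,-0.5]
    - [0,0,-0.8]
    - [0,0,-0.9]
    - [0,0,-0.8]
    - [0,0,-0.5]
  turn:
    - [0,0,0]
    - [0,0,0]
    - [0,0,0]
    - [0,0,0]
    - [0,0,0]
    - [0,0,0]
    - [0,0,0]
    - [0,0,0]
    - [0,0,0]
    - [0,0,0]
  fingers: [45,54,56,56,56,56,56,56,56,56]

```text
time_s: 16.58
tool_pos: [0.546, 0.1379, 0.2433]
eef_rot: [0.001, 0.602, 0.799, 0.002]
ft_force: [0.6, 0.2, 0.3]
finger_gap: 0.056
grip_force: 0.0
```

Emit:
step_arm:
  delta_pos:
    - [-0.1,-0.1,0]
    - [-0.25,-0.27,0]
    - [-0.3,-0.4,0]
    - [-0.3,-0.4,0]
    - [-0.3,-0.35,0]
    - [-0.25,-0.25,0]
    - [-0.2,-0.2,0]
    - [-0.1,-0.1,0]
    - [0,0,0]
    - [0,0,0]
  turn:
    - [0,0,0]
    - [0,0,0]
    - [0,0,0]
    - [0,0,0]
    - [0,0,0]
    - [0,0,0]
    - [0,0,0]
    - [0,0,0]
    - [0,0,0]
    - [0,0,0]
  fingers: [56,56,56,56,56,50,50,50,50,50]

```text
time_s: 17.42
tool_pos: [0.4854, 0.0457, 0.239]
eef_rot: [-0.0, 0.602, 0.799, 0.0]
ft_force: [-0.2, 0.8, -0.0]
finger_gap: 0.0502
grip_force: 0.0
```

```bash
python3 - <<'E'
from h import *
bot.grab_frame("wrist");s=state();im=bot.grab_frame("wrist");cv2.imwrite("pics/w4.png",cv2.resize(im,None,fx=1.4,fy=1.4,interpolation=cv2.INTER_CUBIC))
E
```

```text
t 17.47 pos [0.4855 0.0461 0.239 ] x [-0.276  0.961  0.   ] z [ 0.  0. -1.] F [-0.3  0.5  0.4] gap 0.0499 grip 0.0 j [-0.05  0.17 -0.17  1.89  0.03  1.08  0.05]
```

View pics/w4.png

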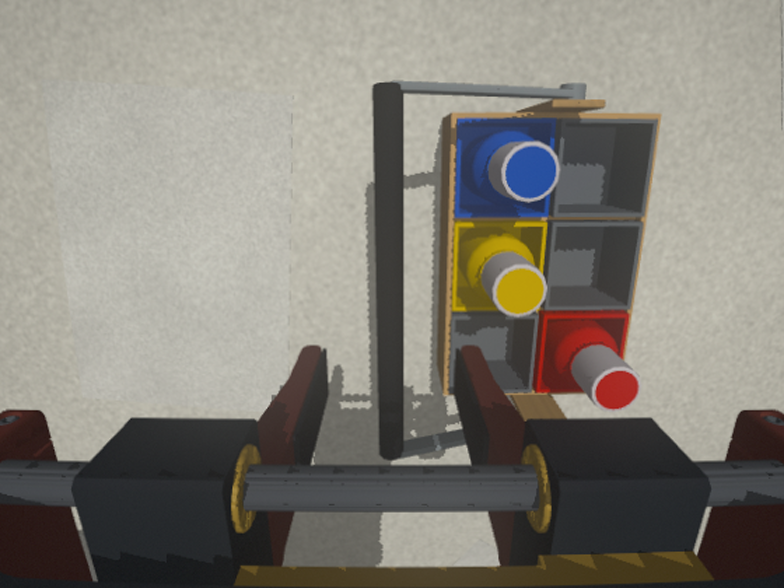

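Blue, yellow and red all stand in their cups. The bar ends are at (388,88) and (391,455), midway between the fingers. I'll fit the bar height and the arc.

```bash
python3 - <<'E'
from h import *
s=bot.observe();C=cam("wrist",s);w=lambda u,v:np.array([(u+.5)/1.4-.5,(v+.5)/1.4-.5])
th=.2835
ends=[w(388,88),w(391,455)]
# free fit: bar centre x,y,z with ends along caddy y
u=np.array([-np.sin(th),np.cos(th),0])
f=lambda q:np.concatenate([proj(C,np.array(q)+sg*.120*u)[0]-e for sg,e in((1,ends[0]),(-1,ends[1]))])
r=least_squares(f,[.485,.045,.12]);print("free",r.x,r.fun)
for v in([.5995,.0787,th],[.6012,.0791,.284]):
    B=lambda a,y=0.:tf(v,(-.125*np.cos(a),y,.085+.125*np.sin(a)))
    g=lambda a:np.concatenate([proj(C,B(a[0],y))[0]-e for y,e in((.12,ends[0]),(-.12,ends[1]))])
    q=least_squares(g,[.3]);print(v,q.x,q.fun,B(q.x[0]))
# caddy check from this picture: cup corners
c=.0345;h=.0365;p=.073
sg=[(-1,1),(1,1),(1,-1),(-1,-1)]
D={(h,p):[(556,121),(656,121),(643,216),(551,216)],(h,0):[(550,222),(643,222),(630,308),(545,308)],(h,-p):[(540,314),(628,314)]}
L=[(w(*q),(k[0]+a*c,k[1]+b*c,.064)) for k,Q in D.items() for q,(a,b) in zip(Q,sg)]
res=lambda v:np.concatenate([proj(C,tf(v,P))[0]-uv for uv,P in L])
r=least_squares(res,[.6,.08,.28],x_scale=.01,loss='soft_l1');print("caddy",r.x,np.abs(res(r.x)).max())
E
```

```text
free [0.48588366 0.04394803 0.12704199] [ 0.52467403 -0.00184014 -0.67212853  0.00249297]
[0.5995, 0.0787, 0.2835] [0.33671733] [ 1.57518749 -2.05501904  0.14738335 -1.80214461] [0.48622897 0.04569876 0.12629882]
[0.6012, 0.0791, 0.284] [0.31876795] [ 2.80255773 -1.47650106  1.22301236 -3.00186077] [0.48725217 0.04583976 0.1241746 ]
caddy [0.59889005 0.07814369 0.29564683] 2.255633913671602
```

Emit:
step_arm:
  delta_pos:
    - [0,0,0.2]
    - [0,0,0.4]
    - [0,0,0.5]
    - [0,0,0.6]
    - [0,0,0.5]
    - [0,0,0.5]
    - [0,0,0.4]
    - [0,0,0.2]
    - [0,0,0]
    - [0,0,0]
  turn:
    - [0,0,0]
    - [0,0,0]
    - [0,0,0]
    - [0,0,0]
    - [0,0,0]
    - [0,0,0]
    - [0,0,0]
    - [0,0,0]
    - [0,0,0]
    - [0,0,0]
  fingers: [50,50,50,50,50,50,50,50,50,50]

```text
time_s: 18.35
tool_pos: [0.4852, 0.0458, 0.1069]
eef_rot: [-0.0, 0.602, 0.799, -0.0]
ft_force: [-1.5, 0.7, 0.8]
finger_gap: 0.0501
grip_force: 0.0
```

Emit:
step_arm:
  delta_pos:
    - [0,0,0]
    - [0,0,0]
    - [0,0,0]
    - [0,0,0]
    - [0,0,0]
    - [0,0,0]
    - [0,0,0]
    - [0,0,0]
    - [0,0,0]
    - [0,0,0]
  turn:
    - [0,0,0]
    - [0,0,0]
    - [0,0,0]
    - [0,0,0]
    - [0,0,0]
    - [0,0,0]
    - [0,0,0]
    - [0,0,0]
    - [0,0,0]
    - [0,0,0]
  fingers: [45,40,32,26,20,12,12,12,12,12]

```text
time_s: 19.18
tool_pos: [0.4849, 0.0453, 0.107]
eef_rot: [-0.0, 0.602, 0.799, -0.0]
ft_force: [-2.4, -0.6, 2.6]
finger_gap: 0.0175
grip_force: 30.0
```

```bash
python3 - <<'E'
from h import *
s=state()
a=np.concatenate([[.335],.335+(1.571-.335)*np.linspace(.05,1,20)])
y=-.125*np.cos(a);z=.125*np.sin(a)
print(np.round(np.c_[np.diff(y)/.04,-np.diff(z)/.04],2).tolist())
E
```

```text
t 19.18 pos [0.4849 0.0453 0.107 ] x [-0.276  0.961 -0.   ] z [-0.001 -0.    -1.   ] F [-2.4 -0.6  2.6] gap 0.0175 grip 30.0 j [-0.06  0.33 -0.16  2.04  0.07  0.78  0.02]
[[0.07, -0.18], [0.08, -0.18], [0.09, -0.17], [0.1, -0.16], [0.11, -0.16], [0.12, -0.15], [0.13, -0.14], [0.14, -0.13], [0.15, -0.13], [0.15, -0.12], [0.16, -0.11], [0.17, -0.1], [0.17, -0.09], [0.18, -0.08], [0.18, -0.06], [0.19, -0.05], [0.19, -0.04], [0.19, -0.03], [0.19, -0.02], [0.19, -0.01]]
```

The bar is gripped (17.5 mm). First half of the arc:

Emit:
step_arm:
  delta_pos:
    - [0,0.07,-0.18]
    - [0,0.08,-0.18]
    - [0,0.09,-0.17]
    - [0,0.1,-0.16]
    - [0,0.11,-0.16]
    - [0,0.12,-0.15]
    - [0,0.13,-0.14]
    - [0,0.14,-0.13]
    - [0,0,0]
    - [0,0,0]
  turn:
    - [0,0,0]
    - [0,0,0]
    - [0,0,0]
    - [0,0,0]
    - [0,0,0]
    - [0,0,0]
    - [0,0,0]
    - [0,0,0]
    - [0,0,0]
    - [0,0,0]
  fingers: [12,12,12,12,12,12,12,12,12,12]

```text
time_s: 20.02
tool_pos: [0.512, 0.0533, 0.1585]
eef_rot: [-0.004, 0.602, 0.798, -0.005]
ft_force: [-23.8, -5.3, 19.9]
finger_gap: 0.0173
grip_force: 30.0
```

```bash
python3 - <<'E'
from h import *
s=state();print(s["torque"])
E
```

```text
t 20.02 pos [0.512  0.0533 0.1585] x [-0.275  0.961  0.   ] z [-0.012 -0.003 -1.   ] F [-23.8  -5.3  19.9] gap 0.0173 grip 30.0 j [-0.07  0.31 -0.16  1.92  0.06  0.93  0.02]
[-1.28266477  5.58803241  0.02605795]
```

The force is radial (about 31 N), and the measured chord implies a start angle near 0.26, so the hinge lies slightly nearer the robot. I'll relieve the strain first, then continue along the corrected arc.

Emit:
step_arm:
  delta_pos:
    - [0,-0.1,0.01]
    - [0,-0.03,0]
    - [0,0.17,-0.17]
    - [0,0.18,-0.16]
    - [0,0.19,-0.14]
    - [0,0.2,-0.13]
    - [0,0.21,-0.11]
    - [0,0.22,-0.09]
    - [0,0,0]
    - [0,0,0]
  turn:
    - [0,0,0]
    - [0,0,0]
    - [0,0,0]
    - [0,0,0]
    - [0,0,0]
    - [0,0,0]
    - [0,0,0]
    - [0,0,0]
    - [0,0,0]
    - [0,0,0]
  fingers: [12,12,12,12,12,12,12,12,12,12]

```text
time_s: 20.85
tool_pos: [0.5586, 0.0665, 0.192]
eef_rot: [0.001, 0.602, 0.799, 0.001]
ft_force: [-5.1, -1.8, 12.5]
finger_gap: 0.0175
grip_force: 30.0
```

```bash
cat > arc.py <<'E'
from h import *
s=state();e=np.array([.961,.276])
P=[[.4849,.0453,.107],[.512,.0533,.1585],list(s["tool_pos"])]
X=np.array([[np.dot(p[:2],e),p[2]] for p in P]);print(X)
f=lambda q:np.hypot(X[:,0]-q[0],X[:,1]-q[1])-.125
r=least_squares(f,[X[0,0]+.12,.075],x_scale=.01);print("hinge",r.x,r.fun,"angles",np.arctan2(X[:,1]-r.x[1],r.x[0]-X[:,0]))
E
python3 arc.py
```

```text
t 20.85 pos [0.5586 0.0665 0.192 ] x [-0.276  0.961 -0.   ] z [ 0.002  0.    -1.   ] F [-5.1 -1.8 12.5] gap 0.0175 grip 30.0 j [-0.08  0.34 -0.16  1.78  0.06  1.02  0.02]
[[0.4784917  0.107     ]
 [0.5067428  0.1585    ]
 [0.5552045  0.19204371]]
hinge [0.59945984 0.07500338] [ 0.00012823 -0.00022767  0.00012783] angles [0.25858267 0.73312058 1.20929276]
```

Circle fit is within 0.2 mm: handle now at 1.21 rad. Finish the arc.

Emit:
step_arm:
  delta_pos:
    - [0,0,-0.06]
    - [0,0.19,-0.06]
    - [0,0.19,-0.05]
    - [0,0.19,-0.04]
    - [0,0.19,-0.03]
    - [0,0.19,-0.02]
    - [0,0.2,0]
    - [0,0,0]
    - [0,0,0]
    - [0,0,0]
  turn:
    - [0,0,0]
    - [0,0,0]
    - [0,0,0]
    - [0,0,0]
    - [0,0,0]
    - [0,0,0]
    - [0,0,0]
    - [0,0,0]
    - [0,0,0]
    - [0,0,0]
  fingers: [12,12,12,12,12,12,12,12,12,12]

```text
time_s: 21.68
tool_pos: [0.6034, 0.079, 0.2011]
eef_rot: [0.001, 0.602, 0.799, 0.001]
ft_force: [2.4, -1.2, 4.0]
finger_gap: 0.0174
grip_force: 30.0
```

```bash
python3 -c "import time" ; sed -i 's/P=\[\[/P=[[.5586,.0665,.192],[/' arc.py; python3 arc.py
```

```text
t 21.68 pos [0.6034 0.079  0.2011] x [-0.275  0.961 -0.   ] z [ 0.004  0.001 -1.   ] F [ 2.4 -1.2  4. ] gap 0.0174 grip 30.0 j [-0.1   0.41 -0.15  1.66  0.07  1.08  0.01]
[[0.5551686  0.192     ]
 [0.4784917  0.107     ]
 [0.5067428  0.1585    ]
 [0.60163955 0.20113796]]
hinge [0.59992131 0.07568194] [-0.00036976  0.00040324 -0.00033619  0.00046778] angles [1.20351016 0.25241053 0.72659865 1.58449141]
```

Handle at about 1.58 rad. I'll nudge back 1 mm, release, and rise straight up.

Emit:
step_arm:
  delta_pos:
    - [0,-0.03,0]
    - [0,0,0]
    - [0,0,0]
    - [0,0,0]
    - [0,0,0]
    - [0,0,0]
    - [0,0,0]
    - [0,0,0]
    - [0,0,0]
    - [0,0,0]
  turn:
    - [0,0,0]
    - [0,0,0]
    - [0,0,0]
    - [0,0,0]
    - [0,0,0]
    - [0,0,0]
    - [0,0,0]
    - [0,0,0]
    - [0,0,0]
    - [0,0,0]
  fingers: [12,12,12,12,22,30,40,50,50,50]

```text
time_s: 22.52
tool_pos: [0.6003, 0.0786, 0.1996]
eef_rot: [-0.0, 0.602, 0.799, -0.0]
ft_force: [0.1, 0.2, 1.1]
finger_gap: 0.049
grip_force: 0.0
```

Emit:
step_arm:
  delta_pos:
    - [0,0,-0.1]
    - [0,0,-0.3]
    - [0,0,-0.5]
    - [0,0,-0.6]
    - [0,0,-0.6]
    - [0,0,-0.6]
    - [0,0,-0.4]
    - [0,0,-0.2]
    - [0,0,0]
    - [0,0,0]
  turn:
    - [0,0,0]
    - [0,0,0]
    - [0,0,0]
    - [0,0,0]
    - [0,0,0]
    - [0,0,0]
    - [0,0,0]
    - [0,0,0]
    - [0,0,0]
    - [0,0,0]
  fingers: [50,50,50,50,50,50,50,50,50,50]

```text
time_s: 23.35
tool_pos: [0.6004, 0.0786, 0.3319]
eef_rot: [0.0, 0.602, 0.799, 0.0]
ft_force: [0.0, 0.0, -0.7]
finger_gap: 0.05
grip_force: 0.0
```

```bash
python3 - <<'E'
from h import *
s=state()
a=bot.grab_frame("side")[100:260,200:370];b=bot.grab_frame("scene")[120:280,200:370]
cv2.imwrite("pics/c2.png",cv2.resize(np.hstack([a,b]),None,fx=2.3,fy=2.3,interpolation=cv2.INTER_CUBIC))
v=[.5995,.0785,.2835]
for ang in(1.471,1.571,1.671):
    for n,o in(("side",(200,100)),("scene",(200,120))):
        q=(proj(cam(n),[tf(v,(-.125*np.cos(ang),y,.085+.125*np.sin(ang))) for y in(-.12,.12)])-o)*2.3+([391,0] if n=="scene" else [0,0]);print(ang,n,np.round(q).tolist())
E
```

```text
t 23.35 pos [0.6004 0.0786 0.3319] x [-0.276  0.961 -0.   ] z [ 0.  0. -1.] F [ 0.   0.  -0.7] gap 0.05 grip 0.0 j [-0.1   0.32 -0.15  1.48  0.05  1.35  0.03]
1.471 side [[310.0, 169.0], [139.0, 89.0]]
1.471 scene [[479.0, 132.0], [700.0, 148.0]]
1.571 side [[317.0, 164.0], [147.0, 85.0]]
1.571 scene [[476.0, 139.0], [700.0, 155.0]]
1.671 side [[324.0, 160.0], [155.0, 82.0]]
1.671 scene [[474.0, 147.0], [700.0, 163.0]]
```

View pics/c2.png

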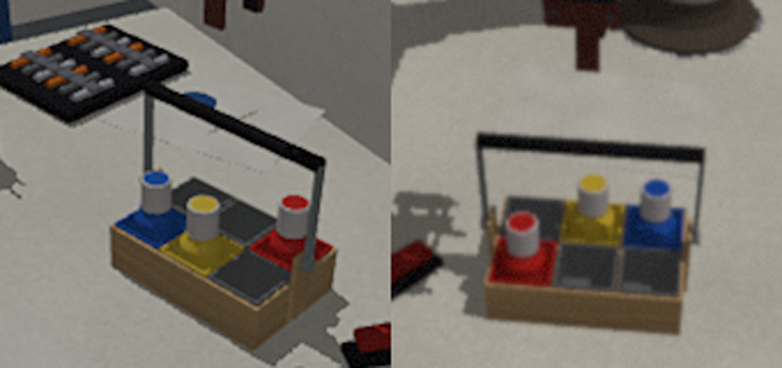

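The picture shows red, yellow and blue upright in their cups. The bar ends are at (320,162)/(149,90) in the side view and (482,141)/(700,155) in the scene view, which fits an upright handle of about 1.57 to 1.6 rad. The gripper is clear.

```bash
python3 -c "
from cell import bot
print(bot.finish_job())"
```

```text
the job is handed in; nothing more can be done
None
```

The red and blue bottles are each standing on the floor of their own cup, the handle was then swung up and left upright (about 1.57 rad), and the job was handed in at about 23 s with the gripper clear.

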